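# Zero the bench sample mill and lock it three clicks open

## Robot

A 6-joint arm with a two-finger parallel gripper is mounted at the origin on the work surface. World frame = base frame: x ahead of the robot, y to its left, z up, the work surface at z = 0. Lengths are in m, angles in rad, forces in N, time in s.
With the tool pointing down it reaches from about 0.35 to 0.875 m from the base axis. Payload 15.5 kg.
Tool frame: the origin (TCP) lies at the centre of the arm's flange, where the gripper is bolted on; the fingertips stand 173 mm ahead of it and the grasp point (between the pads) lies 155 mm ahead of it; z points along the fingers, y is the line along which they close (so a half turn about z gives the same grasp; the last joint's range is limited). The gripper opens to 85 mm and grips with 20 to 120 N. Pads are 22 mm wide; open, the fingers measure 114 mm over their backs; the gripper's body (76 mm by 85 mm) begins 54 mm behind the grasp point. The pads swing forward as they close: fully open they stand 13 mm farther back than shut.
Start: joints at [1.113, 0.494, 1.345, -0, 1.302, -0.096], TCP at [0.222, 0.584, 0.405] pointing down, gripper open.
Joint ranges: [-2.91, 2.91], [-0.82, 2.16], [0.22, 2.67], [-1.22, 4.37], [0.12, 2.79], [-3.08, 3.08]. Speed limits (rad/s): [1.89, 1.89, 2.57, 3.01, 3.01, 3.01].

## Interface

Orientations are given as a 3x3 rotation matrix whose columns are the frame's x, y, z axes.
In Python, from workcell import manip, planner, read_camera, ticket, status gives the robot as it stands. Calls block until the motion is done:
- manip.move_ptp(position, orientation): joint-space move of the TCP to a pose.
- manip.servo_line(position, velocity=0.15, orientation=None, contact_N=None): straight line of the TCP; orientation=None keeps the orientation; velocity is the mean speed in m/s. With contact_N (N) it stops when the force on the tool has changed by that much, and returns True; else False.
- manip.goto_joints(angles): joint-space move.
- manip.gripper_to(opening, grasp_force=None): finger opening in m; grasp_force is the grip in N (None keeps the last); returns when the fingers have stopped.
- manip.dwell(seconds).
- planner.inverse_kinematics(position, orientation): joint angles nearest the present ones, or None.
- read_camera(name): name is "scene" or "top"; returns a dict with "img" (480x640x3 uint8, red, green, blue), "camera_matrix" (3x3 intrinsics, pixels), "world_to_cam" (4x4, takes a point from world to camera coordinates). Camera axes: x right, y up, looking along -z (the intrinsics and any distortion apply to the point x, -y, -z); pixel columns grow to the right and rows downward; lengths in m; the calibration is good to about 2 mm. A picture is of the moment at which its call begins. There is no depth.
A pose or a line that the arm cannot do raises manip.PlanningError and nothing moves.
- ticket.job_done(): hands the job in; it is judged then, once.
Readings, each from a call of its own:
- status.current_clock(): time.
- status.current_qpos(): joint angles.
- status.current_qvel(): joint speeds.
- status.current_joint_torque(): joint torques, N m.
- status.current_ee_pos(): TCP position.
- status.current_ee_rot(): TCP orientation.
- status.current_wrist_force(): force on the tool from outside, world axes, zero at the start.
- status.current_wrist_torque(): the same for the moment, N m.
- status.current_width(): finger opening in m.
- status.current_gripper_force(): force on a finger pad.
Only numpy, scipy, OpenCV 4.12 (cv2) and the standard library are available. Lean on these libraries where they do the work, as an engineer would, in place of code of your own. Each camera call takes 0.05 s, during which the arm holds its last target. There are 200 camera calls.

## Task

Set up the sample mill for the next batch: turn the ribbed adjusting ring on top clockwise (seen from above) until the burrs just touch and it goes solid, without wrenching it any tighter, then back it off counter-clockwise by exactly three clicks and swing the locking lever fully home. Leave the cup under the spout and the other things on the bench where they are.

Things in the scene. Friction and masses are not known exactly. Their poses are not given: they have to be found in the camera images.
- mill: Bench sample mill, fixed: white body 200 x 185 mm, flat aluminium deck on top 185 mm above the bench, dark foot plate. Origin on the ring's vertical axis at bench height; -x is its front with chute, spout and cup, +y the side with the locking lever. The deck spans x -77 to 107, y -78 to 93 mm; within 65 mm of the axis nothing but the ring stands over 3 mm above it.
- ring_grip (a point): Centre of the black adjusting ring, on its vertical axis, half-way up (209 mm above the bench). Ring 60 mm in diameter over 18 upright ribs (54 mm between them), 40 mm high, from 2 to 42 mm above the deck, with an open 40 mm throat and a white line on its top face at each rib. The point turns with the ring; its x axis points at a rib and is parallel to the mill's x axis when the joint reads 0.
- mill_ring (a joint): Opening of the ring, rad: 0 = burrs touch, grows counter-clockwise from above, to 3.6. Sprung rests every 20 degrees (0.349 rad = one click = one rib), with a rib at the black index mark on the deck's front. Click to click takes up to 0.35 N m; past 0 it is solid but springy, about 20 N m per rad: over 1.5 N m there is wrenching it. Starts 4.5 to 8 clicks open.
- lock_post (a point): Middle of the upright black post of the locking lever, the height to hold or push it: 34 mm above the deck (219 mm above the bench). Post 14 mm in diameter, 11 to 51 mm above the deck, 55 mm from the lever's vertical pivot, which is at x 0, y 80 mm in the mill's frame. The flat arm lies 6 to 12 mm above the deck.
- mill_lock (a joint): Locking lever, rad: 0 = unlocked, arm pointing away from the ring (mill's +y); 1.571 = home on its stop, arm pointing to the mill's front (-x). Grows counter-clockwise from above. Starts 0 to 0.25; stays where left (1 to 2 N at the post moves it). Home, it blocks the click plunger, so the ring cannot turn; it goes home only with the ring in a click.
- cup_mid (a point): Centre of the steel cup under the spout, 62 mm in diameter and 62 mm high, standing loose on the mill's foot plate. Leave alone.
- hopper_mid (a point): Centre of the clear hopper, taken off and standing mouth down beside the mill: 120 mm wide, 135 mm high. Leave alone.
- brush_grip (a point): Handle of the wooden cleaning brush, 170 mm long, lying beside the mill. Leave alone.
- sample_jar_mid (a point): Centre of the clear sample jar with a white cap, 72 mm in diameter, 105 mm high. Leave alone.
- mouse_mid (a point): Computer mouse, 105 mm long, on a round mat. Leave alone.
- pen_pot_mid (a point): Centre of the black square pen pot, 75 mm wide, 95 mm high (pens to 145 mm). Leave alone.
- tissue_box_mid (a point): Centre of the white tissue box, 120 x 120 mm, 125 mm high. Leave alone.

How it is judged:
By the outcome, as a careful person would: the job done as asked, in the order asked, and still so for the second after the job is handed in, with the robot touching nothing.
It also fails if it takes over 58 s, if anything falls off the work surface, if the arm or the gripper's body presses on something with over 40 N, if the wrist force passes 120 N, or if a joint passes its speed limit or range.

## Working session

There is one attempt and no reset: what is moved stays moved. The work goes in short steps, each a Python script; the robot and the scene stay as the last script left them, time stands still between calls to the robot, and variables do not carry over. Pictures are saved under pics/ and viewed, at most 10 in all, crops included, and the job is handed in when it is done.

```bash
mkdir -p pics; ls; python3 - <<'E'
from workcell import *
import cv2,numpy as np
for n in ("scene","top"):
    c=read_camera(n); cv2.imwrite(f"pics/{n}0.png",c["img"][:,:,::-1]); np.savez(f"{n}0.npz",**{k:v for k,v in c.items()})
    print(n,list(c),c["camera_matrix"].tolist(),np.round(c["world_to_cam"],3).tolist(), {k:v for k,v in c.items() if k not in("img","camera_matrix","world_to_cam")})
print(status.current_clock())
E
```

```text
pics
scene ['img', 'camera_matrix', 'world_to_cam'] [[473.2805658966869, 0.0, 321.86824634150935], [0.0, 473.2805658966869, 241.86083657134392], [0.0, 0.0, 1.0]] [[0.83, 0.558, 0.016, -0.421], [-0.334, 0.474, 0.815, 0.025], [0.447, -0.681, 0.579, -1.554], [0.0, 0.0, 0.0, 1.0]] {}
top ['img', 'camera_matrix', 'world_to_cam'] [[543.7957589015475, 0.0, 320.27981301671], [0.0, 543.7957589015475, 237.19837024983093], [0.0, 0.0, 1.0]] [[-0.028, -1.0, -0.012, 0.033], [0.986, -0.029, 0.167, -0.513], [-0.167, -0.007, 0.986, -1.384], [0.0, 0.0, 0.0, 1.0]] {}
0.1
```

View pics/scene0.png

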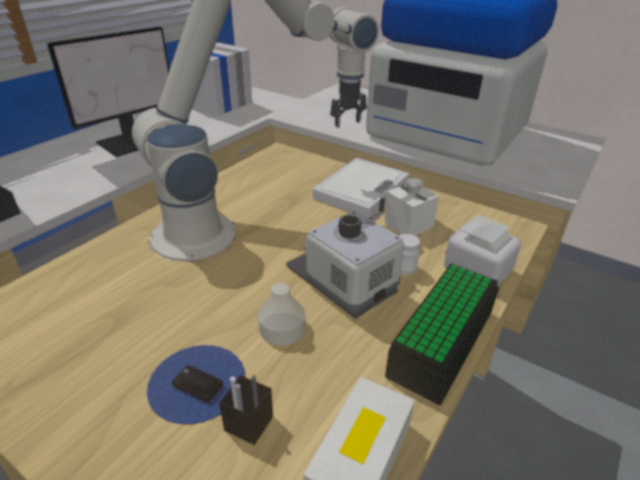

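View pics/top0.png

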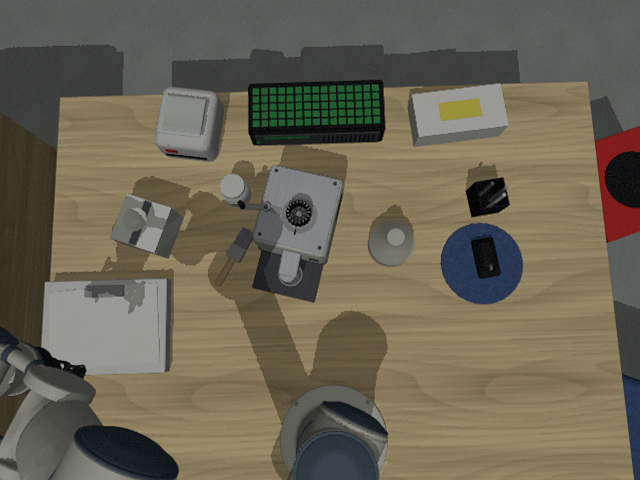

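The top view shows the ring at about (299,212), the lever pivot near (267,206) with its post near (241,205), the jar cap at (235,188), and the brush at (235,255). I'll zoom in on the mill.

```bash
cat > h.py <<'E'
import numpy as np,cv2
from scipy.spatial.transform import Rotation as Rn
def ray(c,uv,z):
    K,T=c["camera_matrix"],c["world_to_cam"]
    d=np.linalg.inv(K)@np.array([*uv,1.]); d=T[:3,:3].T@(d*[1,-1,-1]); o=-T[:3,:3].T@T[:3,3]
    return o+d*(z-o[2])/d[2]
def proj(c,p):
    T=c["world_to_cam"]; q=(T[:3,:3]@np.asarray(p)+T[:3,3])*[1,-1,-1]; q=c["camera_matrix"]@q; return q[:2]/q[2]
E
python3 - <<'E'
from h import *
c=dict(np.load("top0.npz"))
im=c["img"][150:310,210:370,::-1]
cv2.imwrite("pics/topcrop.png",cv2.resize(im,(600,600),interpolation=cv2.INTER_CUBIC))
g=cv2.cvtColor(c["img"],cv2.COLOR_RGB2HSV)
m=((g[...,1]<40)&(g[...,2]>110)).astype(np.uint8); m[:, :250]=0;m[:,350:]=0;m[:160]=0;m[275:]=0
m=cv2.morphologyEx(m,cv2.MORPH_OPEN,np.ones((5,5)))
cs,_=cv2.findContours(m,cv2.RETR_EXTERNAL,cv2.CHAIN_APPROX_NONE)
k=max(cs,key=cv2.contourArea); print(cv2.contourArea(k),cv2.minAreaRect(k))
P=np.array([ray(c,p[0],.185)[:2] for p in k],np.float32); r=cv2.minAreaRect(P);print(r,cv2.boxPoints(r).tolist())
print(ray(c,(299,212),.227))
E
```

```text
3274.5 ((297.8428649902344, 211.19155883789062), (73.09063720703125, 78.89710235595703), 12.804265975952148)
((0.5557445883750916, 0.07007379829883575), (0.17571498453617096, 0.1912032961845398), 75.28860473632812) [[0.44096559286117554, 0.00937458872795105], [0.6259006857872009, -0.039181556552648544], [0.6705235838890076, 0.13077300786972046], [0.4855884909629822, 0.17932915687561035]]
[0.54318392 0.06454151 0.227     ]
```

View pics/topcrop.png

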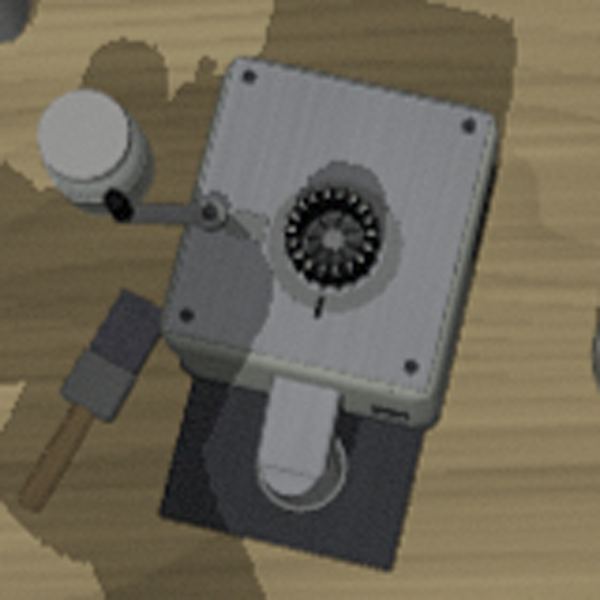

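The crop shows the ring centre at crop (333,238), the pivot at (213,210), the post middle at (119,206) and the index mark at (319,305). I'll convert these to positions and move above the ring.

```bash
cat >> h.py <<'E'
YAW=np.radians(-14.7)
def Rt(a): # tool down, tool x at world yaw a
    return Rn.from_euler('z',a).as_matrix()@np.diag([1.,-1,-1])
E
python3 - <<'E'
from h import *
from workcell import *
c=dict(np.load("top0.npz"))
f=lambda u,v:(210+(u+.5)/3.75-.5,150+(v+.5)/3.75-.5)
g=c["img"].max(2); m=(g<60).astype(np.uint8); m[:,:283]=0;m[:,314:]=0;m[:197]=0;m[228:]=0
k=max(cv2.findContours(m,cv2.RETR_EXTERNAL,cv2.CHAIN_APPROX_NONE)[0],key=cv2.contourArea)
print("ring blob",cv2.minEnclosingCircle(k),cv2.boundingRect(k))
ring=ray(c,f(333,238),.227); print("ring",ring, ray(c,cv2.minEnclosingCircle(k)[0],.215))
M=Rn.from_euler('z',-YAW).as_matrix()
for n,u,z in(("idx",(319,305),.185),("s1",(249,76),.187),("s2",(468,126),.187),("s3",(411,367),.187),("s4",(186,315),.187),("pivot",(213,210),.197),("post",(119,206),.219)):
    p=ray(c,f(*u),z); print(n,p.round(4),(M@(p-ring))[:2].round(4))
print(status.current_ee_rot().round(3))
for k in range(9):
    a=YAW+np.radians(10+20*k)
    for b in (a,a+np.pi):
        q=planner.inverse_kinematics(np.array([ring[0],ring[1],.46]),Rt(b)); print(round(np.degrees(b-YAW)),None if q is None else np.round(q,2))
E
```

```text
ring blob ((298.0, 212.55555725097656), 13.592489242553711) (286, 199, 26, 28)
ring [0.54063819 0.06589946 0.227     ] [0.5445576  0.06744344 0.215     ]
idx [0.5068 0.0776 0.185 ] [-0.0357  0.0027]
s1 [0.6572 0.1195 0.187 ] [0.0992 0.0814]
s2 [ 0.6198 -0.02    0.187 ] [ 0.0983 -0.063 ]
s3 [0.4653 0.0207 0.187 ] [-0.0614 -0.0629]
s4 [0.5026 0.1614 0.187 ] [-0.0611  0.0827]
pivot [0.5674 0.1426 0.197 ] [0.0065 0.081 ]
post [0.5666 0.1985 0.219 ] [-0.0085  0.1348]
[[-0.935  0.355 -0.001]
 [ 0.355  0.935 -0.001]
 [ 0.    -0.001 -1.   ]]
10 [ 0.01  0.33  1.46 -0.    1.35  1.66]
190 [ 0.01  0.33  1.46 -0.    1.35 -1.48]
30 [ 0.01  0.33  1.46 -0.    1.35  1.32]
210 [ 0.01  0.33  1.46 -0.    1.35 -1.83]
50 [ 0.01  0.33  1.46 -0.    1.35  0.97]
230 [ 0.01  0.33  1.46 -0.    1.35 -2.18]
70 [ 0.01  0.33  1.46 -0.    1.35  0.62]
250 [ 0.01  0.33  1.46 -0.    1.35 -2.52]
90 [ 0.01  0.33  1.46 -0.    1.35  0.27]
270 [ 0.01  0.33  1.46 -0.    1.35 -2.87]
110 [ 0.01  0.33  1.46 -0.    1.35 -0.08]
290 [ 0.01  0.33  1.46 -0.    1.35  3.06]
130 [ 0.01  0.33  1.46 -0.    1.35 -0.43]
310 [ 0.01  0.33  1.46 -0.    1.35  2.71]
150 [ 0.01  0.33  1.46 -0.    1.35 -0.78]
330 [ 0.01  0.33  1.46 -0.    1.35  2.36]
170 [ 0.01  0.33  1.46 -0.    1.35 -1.13]
350 [ 0.01  0.33  1.46 -0.    1.35  2.01]
```

```bash
sed -i 's/-14.7/-15.1/' h.py; echo 'O=np.array([.545,.067,0])' >> h.py
python3 - <<'E'
from h import *
from workcell import *
a=YAW+np.radians(240)
st=lambda n:print(n,round(status.current_clock(),2),status.current_ee_pos().round(4),status.current_wrist_force().round(2),status.current_wrist_torque().round(3),round(status.current_width(),4),round(status.current_gripper_force(),1),status.current_qpos().round(3))
manip.move_ptp(O+[0,0,.44],Rt(a)); st("above")
print(manip.servo_line(O+[0,0,.363],.1,contact_N=6)); st("down")
manip.gripper_to(.058,25); st("grip")
E
```

```text
above 2.28 [0.545  0.0675 0.4399] [-0.2   0.18 -0.49] [-0.015  0.009  0.041] 0.0852 0.0 [ 0.014  0.352  1.484  0.     1.305 -2.34 ]
False
down 3.2 [0.5452 0.0671 0.3635] [ 0.08 -0.1   1.1 ] [0.064 0.025 0.039] 0.0853 0.0 [ 0.014  0.433  1.586  0.     1.122 -2.341]
grip 3.58 [0.5453 0.0668 0.3638] [-1.16 -2.01  5.63] [-0.382  0.015 -0.042] 0.0584 24.9 [ 0.013  0.433  1.585 -0.     1.122 -2.341]
```

```bash
python3 - <<'E'
from h import *
from workcell import *
manip.gripper_to(.05,60)
q=np.array(status.current_qpos()); print(round(status.current_width(),4),status.current_wrist_force().round(1),status.current_wrist_torque().round(3))
L=[]
for i in range(16):
    q[5]+=np.radians(5); manip.goto_joints(q)
    L.append((round(status.current_clock(),2),round(np.degrees(status.current_qpos()[5]),1),round(status.current_wrist_torque()[2],2),status.current_wrist_force().round(1).tolist()))
print(*L,sep="\n"); print(status.current_width())
E
```

```text
0.0583 [-2.  -2.5 10.3] [-0.389  0.24  -0.032]
(4.04, np.float64(-129.2), np.float64(0.14), [-1.3, -0.5, -0.4])
(4.29, np.float64(-124.3), np.float64(-0.04), [-1.3, -1.6, 2.6])
(4.54, np.float64(-119.4), np.float64(-0.23), [-1.8, 0.1, 3.4])
(4.79, np.float64(-114.4), np.float64(-0.2), [-2.6, -1.4, 4.5])
(5.04, np.float64(-109.4), np.float64(0.11), [-2.5, 0.3, 6.2])
(5.29, np.float64(-104.4), np.float64(0.01), [-3.2, -0.7, 5.2])
(5.54, np.float64(-99.4), np.float64(-0.2), [-2.5, -0.6, 4.6])
(5.79, np.float64(-94.4), np.float64(-0.17), [-2.0, -0.5, 4.8])
(6.04, np.float64(-89.5), np.float64(0.13), [-2.4, -0.3, 5.8])
(6.29, np.float64(-84.4), np.float64(-0.05), [-2.6, 0.4, 6.0])
(6.54, np.float64(-79.4), np.float64(-0.14), [-3.2, 0.4, 6.1])
(6.79, np.float64(-74.4), np.float64(-0.22), [-2.4, -0.9, 6.0])
(7.04, np.float64(-69.4), np.float64(0.13), [-3.0, -0.2, 6.2])
(7.29, np.float64(-64.4), np.float64(-0.05), [-3.5, 0.0, 6.2])
(7.54, np.float64(-59.4), np.float64(-0.13), [-2.6, 0.3, 5.7])
(7.79, np.float64(-54.4), np.float64(-0.23), [-2.9, -0.1, 6.3])
0.057713475375367605
```

```bash
python3 - <<'E'
from h import *
from workcell import *
q=np.array(status.current_qpos()); q[5]=np.radians(-54); L=[]
for i in range(75):
    t=status.current_wrist_torque()[2]
    L.append((round(np.degrees(status.current_qpos()[5]),1),round(t,2)))
    if t>.6: break
    q[5]+=np.radians(1 if t>.25 else 1.5); manip.goto_joints(q)
print([(float(a),float(b)) for a,b in L]); print(status.current_clock(),status.current_width(),status.current_wrist_force(),np.degrees(q[5]))
E
```

```text
[(-54.4, -0.23), (-52.7, 0.22), (-51.1, 0.19), (-49.6, 0.11), (-48.1, 0.04), (-46.6, 0.0), (-45.1, -0.02), (-43.6, -0.02), (-42.1, -0.1), (-40.6, -0.16), (-39.1, -0.22), (-37.6, -0.24), (-36.1, -0.3), (-34.6, -0.24), (-33.1, 0.16), (-31.6, 0.2), (-30.1, 0.11), (-28.6, 0.09), (-27.1, 0.09), (-25.6, -0.02), (-24.1, -0.02), (-22.6, -0.04), (-21.1, -0.16), (-19.6, -0.2), (-18.1, -0.21), (-16.6, -0.26), (-15.1, -0.33), (-13.6, 0.1), (-12.1, 0.11), (-10.6, 0.12), (-9.1, 0.09), (-7.6, 0.01), (-6.1, 0.03), (-4.6, -0.04), (-3.1, -0.1), (-1.6, -0.09), (-0.1, -0.13), (1.4, -0.22), (2.9, -0.21), (4.4, -0.36), (5.9, 0.02), (7.4, 0.17), (8.9, 0.11), (10.4, 0.13), (11.9, 0.06), (13.4, 0.04), (14.9, 0.01), (16.4, -0.1), (17.9, -0.12), (19.4, -0.2), (20.9, -0.23), (22.4, -0.24), (23.9, -0.27), (25.4, -0.2), (26.9, -0.18), (28.4, 1.4)]
21.5417 0.05770364674561273 [-3.33588885 -2.67248047  6.83499048] 28.50000000000002
```

```bash
python3 - <<'E'
from h import *
from workcell import *
q=np.array(status.current_qpos()); print(np.degrees(q[5]),status.current_wrist_torque())
q[5]=np.radians(28.5)
L=[]
for d in (26.5,24.5,22.5,20,17,14,11,8):
    q[5]=np.radians(d); manip.goto_joints(q); L.append((round(float(np.degrees(status.current_qpos()[5])),1),round(float(status.current_wrist_torque()[2]),2)))
print(L,status.current_clock())
E
```

```text
28.377555964212775 [-0.14975528  0.7876265   1.39722685]
[(26.5, -0.11), (24.5, -0.13), (22.6, -0.09), (20.1, 0.04), (17.1, 0.05), (14.1, 0.19), (11.2, 0.23), (8.2, 0.17)] 23.5417
```

```bash
python3 - <<'E'
from h import *
from workcell import *
q=np.array(status.current_qpos()); L=[]
for d in [6,4,2,0,-3,-6,-9,-12,-14,-16,-18,-21,-24,-27,-30,-32,-33.5]:
    q[5]=np.radians(d); manip.goto_joints(q); L.append((round(float(np.degrees(status.current_qpos()[5])),1),round(float(status.current_wrist_torque()[2]),2)))
print(L,status.current_clock(),status.current_width())
c=read_camera("top"); cv2.imwrite("pics/t2.png",cv2.resize(c["img"][150:310,210:370,::-1],(600,600),interpolation=cv2.INTER_CUBIC))
E
```

```text
[(6.1, -0.23), (4.1, -0.06), (2.1, 0.0), (0.1, 0.02), (-2.9, 0.09), (-5.9, 0.17), (-8.9, 0.21), (-11.9, 0.12), (-13.9, -0.17), (-15.9, -0.07), (-17.9, -0.13), (-20.9, -0.07), (-23.9, 0.08), (-26.9, 0.15), (-29.9, 0.27), (-31.9, 0.11), (-33.4, -0.17)] 27.7917 0.057425231839673865
```

```bash
cat >> h.py <<'E'
PIV=O+Rn.from_euler('z',YAW).apply([0,.08,0])
def post(th,z): 
    a=YAW+np.pi/2+th; return PIV+[.055*np.cos(a),.055*np.sin(a),z],Rt(a)
E
python3 - <<'E'
from h import *
from workcell import *
manip.gripper_to(.085); p=np.array(status.current_ee_pos()); p[2]=.45; manip.servo_line(p,.15)
P,R=post(.24,.45); manip.move_ptp(P,R)
print(status.current_clock(),status.current_qpos().round(2),P)
for n in("top","scene"):
    c=read_camera(n); np.savez(n+"3.npz",**c)
    u=proj(c,post(.24,.219)[0]); print(n,u)
    x,y=int(u[0])-60,int(u[1])-50; im=c["img"][y:y+100,x:x+120,::-1]
    cv2.imwrite(f"pics/{n}3.png",cv2.resize(im,(480,400),interpolation=cv2.INTER_CUBIC)); print(x,y)
a=cv2.imread("pics/top3.png");b=cv2.imread("pics/scene3.png");cv2.imwrite("pics/both3.png",np.vstack([a,b])[:, :][:800])
cv2.imwrite("pics/both3.png",cv2.resize(np.hstack([a,b]),(800,333)))
E
```

```text
29.8083 [ 0.24  0.42  1.34 -0.    1.38  0.26] [0.5671352  0.19922257 0.45      ]
top [241.04625187 204.36924843]
181 154
scene [381.38834996 202.77746956]
321 152
```

View pics/both3.png

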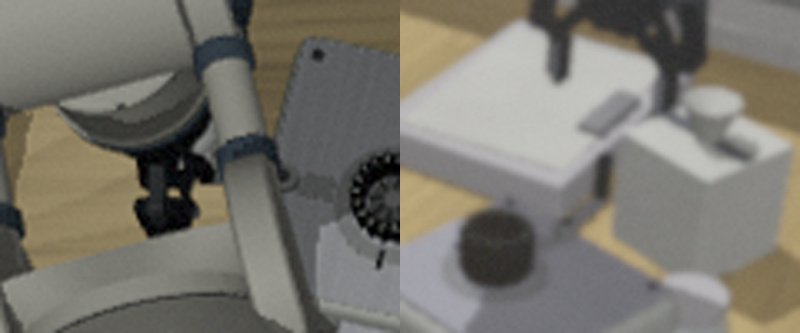

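The scene crop shows the lever post at about (382,204), matching the predicted (381,203). I'll lower the fingers around it.

```bash
python3 - <<'E'
from h import *
from workcell import *
st=lambda n:print(n,round(status.current_clock(),2),status.current_ee_pos().round(4),status.current_wrist_force().round(1),round(status.current_width(),4))
manip.gripper_to(.06)
P,R=post(.24,.377); print(manip.servo_line(P,.08,contact_N=6)); st("down")
manip.gripper_to(.022,20); st("cage")
for th in np.linspace(.4,1.36,7):
    P,R=post(th,.377); h=manip.servo_line(P,.06,orientation=R,contact_N=15); st((round(th,2),h))
    if h: break
E
```

```text
False
down 31.34 [0.5673 0.1993 0.3775] [-0.5 -0.3  0. ] 0.0599
cage 31.79 [0.5671 0.1992 0.3771] [ 0.5 -0.2  0.1] 0.0217
(np.float64(0.4), False) 32.1 [0.5584 0.1987 0.3771] [-0.1  0.1 -0.2] 0.0223
(np.float64(0.56), False) 32.41 [0.55   0.1969 0.3771] [ 0.8 -0.5 -0.3] 0.0216
(np.float64(0.72), False) 32.72 [0.5419 0.1936 0.3771] [0.2 0.2 0.1] 0.0218
(np.float64(0.88), False) 33.02 [0.5344 0.1892 0.377 ] [ 0.6 -0.1  0.2] 0.0221
(np.float64(1.04), False) 33.33 [0.5276 0.1836 0.3771] [-0.4  1.2  0.2] 0.022
(np.float64(1.2), False) 33.64 [0.5218 0.177  0.377 ] [-0.3 -0.5  0. ] 0.0219
(np.float64(1.36), False) 33.95 [0.5172 0.1695 0.377 ] [-0.1 -0.1 -0.7] 0.0219
```

```bash
python3 - <<'E'
from h import *
from workcell import *
st=lambda n:print(n,round(status.current_clock(),2),status.current_ee_pos().round(4),status.current_wrist_force().round(1),round(status.current_width(),4))
for th in np.arange(1.42,1.86,.04):
    P,R=post(th,.377); h=manip.servo_line(P,.03,orientation=R,contact_N=10); st((round(th,2),h))
    if h or np.linalg.norm(status.current_wrist_force())>8: break
c=read_camera("scene"); u=proj(c,post(1.57,.219)[0]); x,y=int(u[0])-60,int(u[1])-50; print(u)
cv2.imwrite("pics/s4.png",cv2.resize(c["img"][y:y+100,x:x+120,::-1],(600,500),interpolation=cv2.INTER_CUBIC))
E
```

```text
(np.float64(1.42), False) 34.21 [0.5157 0.1666 0.377 ] [-0.9 -0.2  0.2] 0.0214
(np.float64(1.46), False) 34.46 [0.5147 0.1645 0.377 ] [ 0.1 -0.2 -0.2] 0.022
(np.float64(1.5), False) 34.71 [0.5139 0.1623 0.377 ] [ 0.6 -0.6  0.2] 0.0222
(np.float64(1.54), False) 34.96 [0.5132 0.1602 0.377 ] [ 0.9 -0.8 -0.4] 0.0219
(np.float64(1.58), False) 35.21 [0.5126 0.1581 0.377 ] [-1.   0.5  0. ] 0.022
(np.float64(1.62), False) 35.46 [0.5121 0.156  0.377 ] [ 0.3 -0.   0.4] 0.0219
(np.float64(1.66), False) 35.71 [0.5118 0.1541 0.377 ] [0.9 4.8 0. ] 0.0221
(np.float64(1.7), False) 35.96 [0.5119 0.153  0.3772] [ 5.  20.  -4.5] 0.0222
[356.98591992 203.06229221]
```

View pics/s4.png

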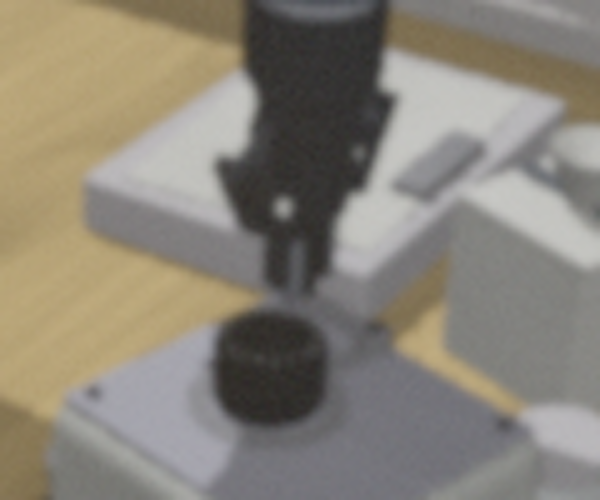

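The fingers are at the front, with the post between them and the lever hard on its stop, and the reaction rose to 20 N at the angle expected for home. Next I'll release it, lift clear and check.

```bash
python3 - <<'E'
from h import *
from workcell import *
P,R=post(1.66,.377); manip.servo_line(P,.03,orientation=R); print(status.current_wrist_force().round(1))
manip.gripper_to(.045); P[2]=.45; manip.servo_line(P,.1)
manip.goto_joints([1.113,.494,1.345,0,1.302,-.096])
c=read_camera("top"); print(status.current_clock())
cv2.imwrite("pics/t5.png",cv2.resize(c["img"][150:310,210:370,::-1],(600,600),interpolation=cv2.INTER_CUBIC))
E
```

```text
[ 1.6  6.1 -1.1]
39.4333
```

View pics/t5.png

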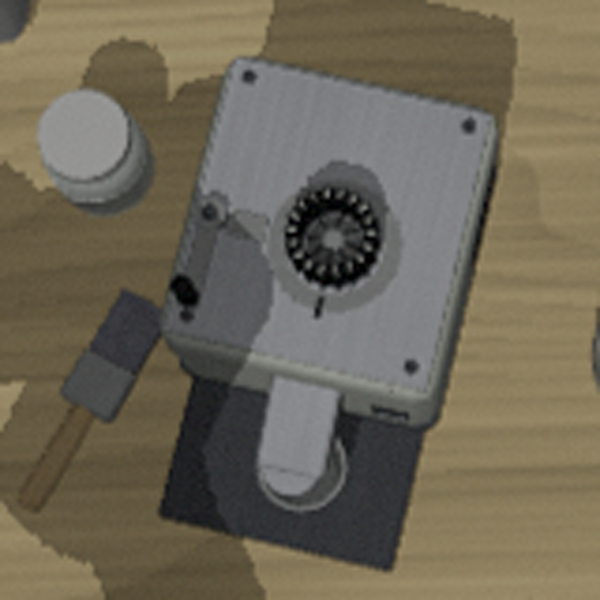

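The lever arm now runs parallel to the deck side toward the front, with its post at crop (185,290). The ring is in a click, and the cup, brush and jar haven't moved.

```bash
python3 -c "
from workcell import ticket; print(ticket.job_done())"
```

```text
the job is handed in; nothing more can be done
None
```

The mill is set and handed in: the ring was closed until it went solid, backed off three clicks, and the lever is home on its stop. The torque read 1.40 N m at touch, close under the 1.5 N m limit, and a brief peak between readings can't be ruled out. The other items nearby were not touched, and the run took about 39 s.

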